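# Take the clip-in tube block off the block shaker

## Task

The temperature check of the block shaker is over: pull the dial thermometer straight up out of the middle of the tube block and stand it in the empty glass beaker. Then pinch the block's two orange side catches together between the fingers so that they let go, lift the block level and well clear of the shaker (its underside at least 5 cm above the shaker's rim), and finish while still holding it there by the pinched catches. Do not knock over the beaker, tip the tubes, or push about the timer and the petri dish.

Things in the scene. Friction and masses are not known exactly. Their poses are not given: they have to be found in the camera images.
- block_shaker: White block shaker, fixed, 112 mm (x) by 104 mm (y), rim 84 mm above the bench; its console with display faces its own -x, yaw within 0.2 rad. Origin: centre of its underside on the bench, z up. The recess in its top (40 mm deep) holds the tube block with 1.5 mm play; a steel keeper on each y side overhangs the recess and holds down the hook of a catch.
- tube_block: Loose tube block, about 0.3 kg, seated in the recess: aluminium, 84 mm (x) by 44 mm (y; 34 mm above the rim) by 56 mm, with eight microtubes up to 62 mm above its underside. Origin: centre of its underside (44 mm above the bench when seated), z up, axes as the shaker's. The thermometer's well in the middle of its top is 8 mm wide, 44 mm deep. A catch stands on its +y and its -y side.
- block_grip (a point): Point on the tube block midway between the two catches, 62 mm above the block's underside: centre of the height where the catch plates can be pinched (about 22 mm above the shaker's rim). Fingers close along the block's y.
- catch_left (a joint): Inward travel of the orange catch on the block's +y side, 0 at rest (hooked) to 0.006 m fully pinched. The catch is an upright flat plate, 24 mm wide (along x), its top 76 mm above the block's underside (36 mm above the rim). The outer faces of the two catches are 52 mm apart at rest, 40 mm pinched home.
- catch_right (a joint): The same for the catch on the block's -y side. Pinching takes about 3 to 7 N a side. Only with both pinched by more than about 4 mm do the hooks pass the keepers; let go, the catches spring back out.
- thermometer: Loose dial thermometer, 35 g, 115 mm long, standing upright in the tube block's well, 44 mm deep, at the start: pointed steel stem 4.8 mm thick and 95 mm long, short neck, and on top a round steel dial head 29 mm across and 12 mm thick, white face up. Origin: tip of the stem; z runs up the stem. It balances about 65 mm from the tip.
- thermometer_tip (a point): Lower tip of the thermometer's stem.
- thermometer_dial (a point): Centre of the thermometer's dial head, 109 mm above the tip: grasp the head across its 29 mm rim here.
- beaker: Loose empty glass beaker, 0.12 kg, 50 mm outside diameter, 68 mm high, inside about 42 mm wide, floor 3 mm thick. Origin: centre of its underside, z up. A thermometer let go inside leans on the rim. Beyond it stands a fixed pipette carousel, 320 mm tall, with hanging pipettes: keep the arm 140 mm from its axis, 0.70 m ahead and 0.40 m left of the robot base.
- timer: White bench timer, 58 by 66 by 18 mm, lying loose on the bench; to be left where it is. Origin: centre of its underside.
- petri_dish: Petri dish, 62 mm across, 16 mm high, loose on the bench; to be left where it is (beaker and dish may have changed places). Origin: centre of its underside.
- vortex_mixer: Fixed blue vortex mixer in front of the shaker, about 220 by 170 mm and 160 mm tall with its cup; keep above it. Origin: about the centre of its foot, on the bench. Behind the shaker stands a fixed cream centrifuge, 190 mm tall, its front 0.71 m ahead of the robot's base.

How it is judged (in metres and radians):
On the way, in this order (a step that is already met when the one before it is completed fails the run):
1. the thermometer stands in the beaker, let go (horizontal distance between thermometer_tip and beaker below 0.025 m and z of thermometer_tip in the frame of beaker below 0.03 m and height (world z) of thermometer_tip below 0.04 m and angle between beaker's own z axis and vertical below 0.15 rad and contact force between thermometer and the fingers below 0.05 N and linear speed of thermometer below 0.05 m/s), for 0.3 s.
2. the tube block, both catches pinched, is lifted clear of the shaker (z of tube_block in the frame of block_shaker above 0.134 m and value of joint each of catch_left, catch_right above 0.0045 m and contact force between the fingers and tube_block above 4 N and angle between tube_block's own z axis and vertical below 0.17 rad), for 0.2 s.
At the end, for the whole second after the job is handed in: Held in the fingers by both catches (each pinched over 4.5 mm), the tube block hangs still, within 10 degrees of level, underside over 50 mm above the shaker's rim; the thermometer stands free in the upright beaker, tip within 30 mm of its base (all of step 2 and horizontal distance between thermometer_tip and beaker below 0.025 m and z of thermometer_tip in the frame of beaker below 0.03 m and height (world z) of thermometer_tip below 0.04 m and angle between beaker's own z axis and vertical below 0.15 rad and contact force between thermometer and the fingers below 0.05 N and contact force between tube_block and block_shaker below 0.05 N and linear speed of each of tube_block, thermometer below 0.03 m/s); the arm keeps its last pose, push and grip.
It fails at once if the beaker is knocked over (angle between beaker's own z axis and vertical above 0.6 rad).
It fails at once if the tube block is tipped (angle between tube_block's own z axis and vertical above 0.4 rad).
It fails at once if the timer or the petri dish is pushed about (distance of any of timer, petri_dish from where it was at the start of the episode above 0.03 m).
It also fails if it takes over 61 s, if anything falls off the work surface, if the arm or the gripper's body presses on something with over 40 N, if the wrist force passes 120 N, or if a joint passes its speed limit or range.

## Robot

A 7-joint arm with a two-finger parallel gripper is mounted at the origin on a cart in front of the work surface, level with it; the furniture and walls round the work are solid. World frame = base frame: x ahead of the robot, y to its left, z up, the work surface at z = 0. Lengths are in mm, angles in rad, forces in N, time in s.
With the tool pointing down it reaches from about 350 to 900 mm from the base axis. Payload 7.2 kg.
Tool frame: the origin (TCP) lies midway between the tips of the shut fingers; the grasp point (between the pads) lies 19 mm behind it; z points along the fingers, y is the line along which they close (so a half turn about z gives the same grasp; the last joint's range is limited). The gripper opens to 85 mm and grips with 20 to 120 N. Pads are 22 mm wide; open, the fingers measure 114 mm over their backs; the gripper's body (76 mm by 85 mm) begins 54 mm behind the grasp point. The pads swing forward as they close: fully open they stand 13 mm farther back than shut.
Start: joints at [1.134, 0.411, -0.013, 1.596, 0.006, 1.134, -0.082], TCP at [225.299, -582.983, 231.297] pointing down, gripper open.
Joint ranges: [-2.95, 2.95], [-0.29, 1.99], [-1.47, 1.44], [0.14, 2.54], [-1.03, 4.17], [0.13, 1.85], [-2.86, 2.86]. Speed limits (rad/s): [2.39, 2.39, 3.01, 3.01, 3.14, 3.14, 3.14].

## Interface

Orientations are given as a unit quaternion [w, x, y, z].
In Python, from cell import env gives the robot as it stands.
- The arm moves only by the tool run_rows, called after "Request:" by a JSON object that holds its "op" and its "data", one argument or row to a line. Schema: {"type":"object","properties":{"segments":{"type":"array","items":{"type":"number"},"minItems":7,"maxItems":70},"grip_force":{"type":"number"},"only":{"type":"string"},"quiet":{"type":"boolean"},"lines":{"type":"string"}},"required":["segments"],"additionalProperties":false}. segments is one flat list of numbers that holds 1 to 10 rows one after another, with no inner brackets; each row has 7 numbers: a rotation vector rx, ry, rz in units of 0.2 rad, then dx, dy, dz in units of 25 mm, then the opening from 0.0 (shut) to 1.0 (fully open); each row is the pose to reach, as a shift and turn from the pose commanded when the call began, along the tool's axes at that moment; what a row does not reach only later rows make up. A row lasts 1/12 s, in which the tool goes at most 41.7 mm and 0.125 rad, less where a joint would pass 70% of its speed; a pose out of reach is approached as far as the arm can. The fingers move at their own pace and stop on an object; grip_force is the grip in N (left out, the last holds). Time passes only in rows, so rows that do not move let the fingers close. The tool returns the time, the measured TCP pose, the force, the opening and the grip force at its end. only (a regular expression) keeps the lines of the reply that match it, lines (a string "A,B") keeps lines A to B, and quiet returns only ok. Input that does not fit is refused with a message, and nothing moves.
- env.get_obs(): the state, without advancing time (a new reading comes with each control period).
- env.camera(name): name is "scene" or "top" or "wrist"; returns the picture (384x512x3 uint8, red, green, blue); there is no depth.
- env.get_calibration(name): a dict with "fovy" (degrees; the focal length in pixels is half the picture's height over the tangent of half this angle, whatever the lens; pixels are square), "cx", "cy" (the principal point, pixels), "eye" and "attitude" of the camera in the world. Camera axes: x right, y down, z forward; pixel columns grow to the right and rows downward; lengths in mm; the calibration is good to about 2 mm. A picture is of the moment at which its call begins: read the wrist's pose just before it. get_calibration takes no time and is no camera call; for the wrist camera it gives the pose at the moment of the call.
- env.finish_job(): hands the job in; it is judged then, once.
The state is a dict: "time": time; "joint_positions": joint angles; "qvel": joint speeds; "tau": joint torques, N m; "position": TCP position; "orientation": TCP orientation; "force": force on the tool from outside, world axes, zero at the start; "ft_torque": the same for the moment, N m; "grip_width": opening from 0.0 (shut) to 1.0 (fully open); "grip_force": force on a finger pad.
Only numpy, scipy, OpenCV 4.12 (cv2) and the standard library are available. Lean on these libraries where they do the work, as an engineer would, in place of code of your own. Each camera call takes 0.05 s, during which the arm holds its last target. There are 200 camera calls.

## Working session

There is one attempt and no reset: what is moved stays moved. The work goes in short steps, Python scripts to look and compute and a tool call to move; the robot and the scene stay as the last step left them, time stands still between calls to the robot, and variables do not carry over. Pictures are saved under pics/ and viewed, at most 10 in all, crops included, and the job is handed in when it is done.

```bash
ls; mkdir -p pics
```

Run:
```python
from cell import env
import cv2,numpy as np
o=env.get_obs();print(o['time'],o['position'],o['orientation'],o['grip_width'])
for n in ['scene','top']:
    im=env.camera(n);cv2.imwrite(f'pics/{n}0.png',im[:,:,::-1]);print(n,env.get_calibration(n))
a=cv2.imread('pics/scene0.png');print(env.get_calibration('wrist'))
```

```text
cell.py
pics
0.0 [ 225.08382597 -582.51284486  230.45565044] [-7.95453531e-04  9.83040632e-01  1.83386043e-01 -2.05984784e-04] 0.9986799638547088
scene {'fovy': 56.5692388406347, 'cx': 248.32975520778123, 'cy': 187.37450057051242, 'eye': array([ 210.82472014, -500.92025675,  566.15758641]), 'attitude': array([-0.47105623,  0.84397081, -0.22229861,  0.12807274])}
top {'fovy': 55.61133898575537, 'cx': 261.2698302332385, 'cy': 197.4153535032077, 'eye': array([ 456.14761194,  149.83103946, 1196.92340635]), 'attitude': array([ 0.02632434, -0.704119  ,  0.70877994, -0.03397743])}
{'fovy': 68.1544021357818, 'cx': 250.0032179437663, 'cy': 192.42813201054457, 'eye': array([ 291.637779  , -558.12884761,  373.22531193]), 'attitude': array([ 0.11459948,  0.81667641, -0.55997081, -0.07961963])}
```

View pics/scene0.png

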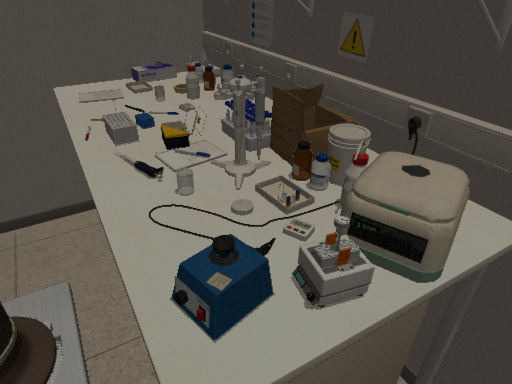

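View pics/top0.png

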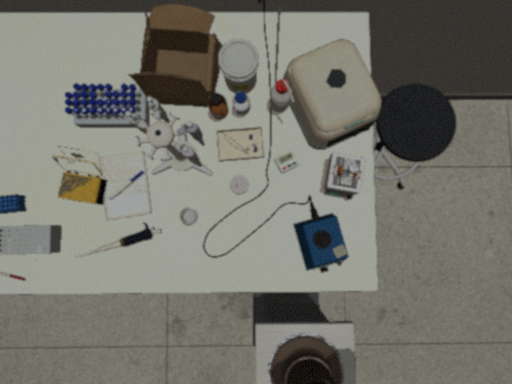

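Scene view: shaker about (335,270) with the dial near (342,228), beaker (185,181), dish (242,207), timer (299,230). Top view: shaker (345,174), dish (239,184), beaker (189,215). Next I enlarge both.

Create h.py:
```python
import numpy as np, cv2, json
from scipy.spatial.transform import Rotation as R
from scipy.optimize import least_squares
def rot(q): return R.from_quat([q[1],q[2],q[3],q[0]])
def ray(c,uv):
    f=192/np.tan(np.radians(c['fovy']/2))
    d=rot(c['attitude']).apply([(uv[0]-c['cx'])/f,(uv[1]-c['cy'])/f,1.]); return np.array(c['eye']),d
def proj(c,p):
    f=192/np.tan(np.radians(c['fovy']/2))
    v=rot(c['attitude']).inv().apply(np.asarray(p,float)-c['eye']); return np.stack([c['cx']+f*v[...,0]/v[...,2],c['cy']+f*v[...,1]/v[...,2]],-1)
def onz(c,uv,z):
    e,d=ray(c,uv); return e+d*(z-e[2])/d[2]
def tri(l):
    A=0;b=0;P=[]
    for c,uv in l:
        e,d=ray(c,uv); d=d/np.linalg.norm(d); M=np.eye(3)-np.outer(d,d); A=A+M; b=b+M@e; P.append((e,M))
    x=np.linalg.solve(A,b); return x,[float(np.linalg.norm(M@(x-e))) for e,M in P]
```

Run:
```python
from h import *
from cell import env
cs=env.get_calibration('scene');ct=env.get_calibration('top')
for n,a,b in [('dial',(342,222),None),('beaker',(185,190),(189,215)),('dish',(242,208),(239,185)),('timer',(299,229),(287,162)),('shaker',(335,250),(345,174))]:
    print(n,onz(cs,a,{'beaker':0,'dish':8,'timer':18,'dial':153,'shaker':84}[n]).round(0), b and onz(ct,b,{'beaker':68,'dish':16,'timer':18,'shaker':84}[n]).round(0))
print(proj(ct,[700,400,300]))
s=cv2.imread('pics/scene0.png');t=cv2.imread('pics/top0.png')
A=cv2.resize(s[205:305,285:385],(400,400),interpolation=2);B=cv2.resize(t[145:205,315:375],(400,400),interpolation=2)
C=cv2.resize(s[160:220,150:270],(400,200),interpolation=2);D=cv2.resize(t[170:230,170:290],(400,200),interpolation=2)
cv2.imwrite('pics/m1.png',np.vstack([np.hstack([A,B]),np.hstack([C,D])]))
```

```text
dial [ 641. -116.  153.] None
beaker [498. 377.   0.] [499. 361.  68.]
dish [596. 201.   8.] [598. 209.  16.]
timer [669.  41.  18.] [673.  51.  18.]
shaker [ 636. -115.   84.] [ 622. -122.   84.]
[156.90705795 131.52678332]
```

View pics/m1.png

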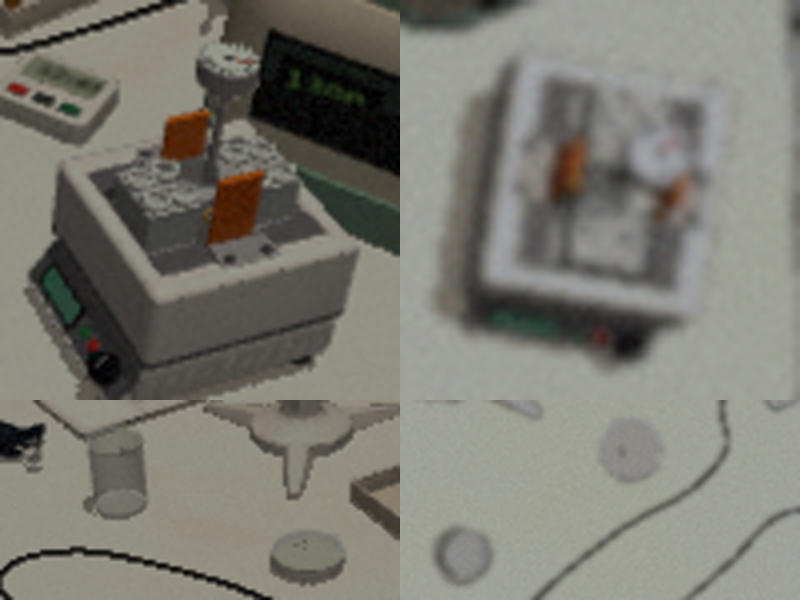

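The mosaic shows the dial at scene (342,220) and top (354,168). The shaker is slightly yawed, and the beaker and dish are clear of each other.

Add to h.py:
```python
def delta(env,p,yaw):
    """tool-axis shift (mm) and rz to bring TCP to p, tool x at world yaw, pointing down"""
    o=env.get_obs();T=rot(o['orientation'])
    G=R.from_matrix(np.array([[np.cos(yaw),np.sin(yaw),0],[np.sin(yaw),-np.cos(yaw),0],[0,0,-1]]))
    return (T.inv()*G).as_rotvec().round(3),T.inv().apply(np.array(p)-o['position']).round(1)
```

Run:
```python
from h import *
from cell import env
cs=env.get_calibration('scene');ct=env.get_calibration('top');cw=env.get_calibration('wrist')
print(tri([(cs,(342,220)),(ct,(354,168.2))]))
f=lambda x,y:(315+(x-400)*.15,145+y*.15)
for uv in [(520,60),(722,92),(490,305),(695,315)]: print(onz(ct,f(*uv),84).round(1))
print(tri([(cs,(150+118*.3,160+102*.3)),(ct,(170+64*.3,170+155*.3))]))
o=env.get_obs();T=rot(o['orientation']);print(T.inv().apply(cw['eye']-o['position']),(T.inv()*rot(cw['attitude'])).as_matrix().round(3))
print(T.as_matrix().round(3)); print(delta(env,[540,-120,330],-0.1))
```

```text
(array([ 626.28150709, -127.30972338,  170.63227861]), [0.3319565622342389, 0.33195656223434034])
[685.3 -86.3  84. ]
[ 669.7 -180.3   84. ]
[570.6 -69.7  84. ]
[ 565.4 -164.5   84. ]
(array([4.97646790e+02, 3.73027656e+02, 7.25773821e-03]), [0.5561382950396864, 0.5561382950397006])
[  70.84268221    0.98839074 -142.7129741 ] [[-0.    -0.961 -0.276]
 [ 1.    -0.    -0.   ]
 [ 0.    -0.276  0.961]]
[[ 0.933  0.361 -0.001]
 [ 0.361 -0.933  0.001]
 [-0.    -0.002 -1.   ]]
(array([-0.001,  0.   ,  0.469]), array([ 460.5, -318.1,  -99. ]))
```

Careful with the scale: shifts go in units of 25 mm and turns go in units of 0.2 rad. That gives: 165 mm is 6.6, -60 mm is -2.4, 0.469 rad is 2.345.

Request:
{"op": "run_rows", "data": {
  "segments": [0,0,0.6,1,-0.8,-1,1,0,0,1.2,2.4,-1.6,-2,1,0,0,1.8,3.8,-2.4,-3,1,0,0,2.345,5.2,-3.2,-3.96,1,0,0,2.345,6.6,-4.2,-3.96,1,0,0,2.345,8,-5.2,-3.96,1,0,0,2.345,9.4,-6.2,-3.96,1,0,0,2.345,10.8,-7.2,-3.96,1,0,0,2.345,12.2,-8.2,-3.96,1,0,0,2.345,13.6,-9.2,-3.96,1]
}}

```text
time: 0.93
position: [447.4, -263.1, 330.2]
orientation: [0.0, 0.999, -0.05, -0.0]
force: [1.1, 0.1, 0.4]
grip_width: 1.001
grip_force: 0.0
```

Run:
```python
from h import *
from cell import env
print(delta(env,[590,-125,330],-0.1),env.get_obs()['position'])
```

```text
(array([ 0.,  0., -0.]), array([ 128. , -151.7,    0.2])) [ 447.44441123 -263.0686588   330.24734832]
```

Converted, -152 mm is -6.08, 128 mm is 5.12.

Request:
{"op": "run_rows", "data": {
  "segments": [0,0,0,1,-1.2,0,1,0,0,0,2,-2.4,0,1,0,0,0,3,-3.6,0,1,0,0,0,4.08,-4.84,0,1,0,0,0,5.12,-6.08,0,1,0,0,0,5.12,-6.08,0,1,0,0,0,5.12,-6.08,0,1]
}}

```text
time: 1.52
position: [590.5, -123.6, 329.0]
orientation: [-0.001, 0.999, -0.048, -0.001]
force: [-0.8, -0.9, -0.7]
grip_width: 0.998
grip_force: 0.0
```

Run:
```python
from h import *
from cell import env
import json
c=env.get_calibration('wrist');im=env.camera('wrist')[:,:,::-1]
json.dump({k:np.array(v).tolist() for k,v in c.items()},open('w1.json','w'));cv2.imwrite('pics/w1.png',im)
cv2.imwrite('pics/w1b.png',cv2.resize(im,(768,576),interpolation=2))
```

```text
(no output)
```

View pics/w1b.png

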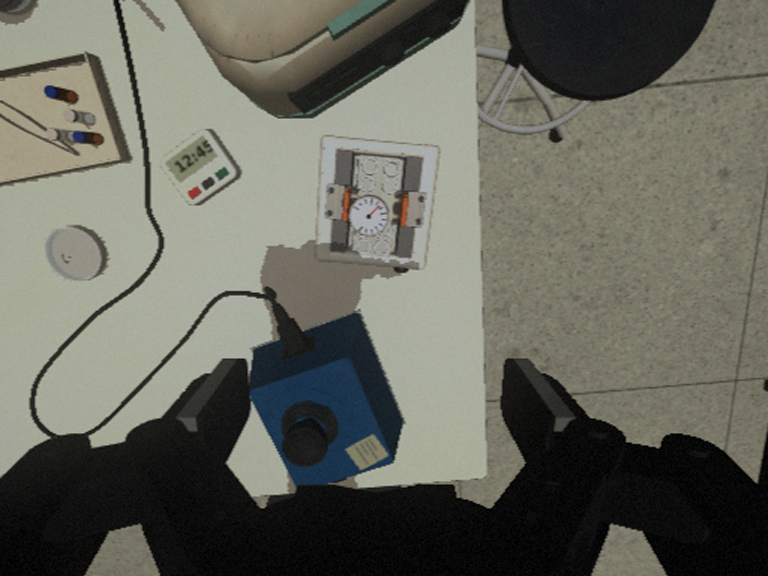

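The wrist view shows the dial at (246,143) in original pixels, the shaker rim corners at about (215,91), (293,97), (283,180) and (211,175), and the orange catches at (231,137) and (269,140).

Run:
```python
from h import *
from cell import env
import json
c=json.load(open('w1.json'));cs=env.get_calibration('scene');ct=env.get_calibration('top')
s=lambda x,y:((x+.5)/1.5-.5,(y+.5)/1.5-.5)
print('dial',tri([(c,s(369,215)),(cs,(342,220)),(ct,(354,168.2))]), onz(c,s(369,215),171))
P=[onz(c,s(*q),84) for q in [(322,136),(440,146),(425,270),(316,263)]];print(np.round(P,1),np.mean(P,0))
print([np.round(onz(c,s(*q),120),1) for q in [(346,205),(404,210)]])
# refine shaker: project rim for candidate
def pts(x,y,yaw):
    return np.array([[x+u*56*np.cos(yaw)-v*52*np.sin(yaw),y+u*56*np.sin(yaw)+v*52*np.cos(yaw),84] for u,v in [(1,1),(1,-1),(-1,-1),(-1,1)]])
q=np.array([s(322,136),s(440,146),s(425,270),s(316,263)])
r=least_squares(lambda t:(proj(c,pts(*t))-q).ravel(),[625,-125,-.1]);print(r.x,r.fun.round(1))
print(delta(env,[626,-127,250],r.x[2]))
```

```text
dial (array([ 627.67980766, -125.52592449,  169.46520156]), [2.6866390827203794, 0.738604183902935, 2.3826587312821363]) [ 628.99521878 -123.13794046  171.        ]
[[ 690.3  -87.3   84. ]
 [ 672.5 -187.7   84. ]
 [ 563.8 -167.9   84. ]
 [ 580.2  -67.2   84. ]] [ 626.69928009 -127.53579864   84.        ]
[array([ 633.3, -103.9,  120. ]), array([ 624.8, -150.6,  120. ])]
[ 6.26591157e+02 -1.27564786e+02 -1.75127481e-01] [-1.  -0.3  0.6 -0.2  0.9  0.9 -0.5 -0.2]
(array([0.   , 0.002, 0.077]), array([36.5, -2.5, 79.3]))
```

Request:
{"op": "run_rows", "data": {
  "segments": [0,0,0.385,0.72,-0.04,1,1,0,0,0.385,1.44,-0.08,2,1,0,0,0.385,1.46,-0.1,3.16,1,0,0,0.385,1.46,-0.1,3.16,1,0,0,0.385,1.46,-0.1,3.16,1,0,0,0.385,1.46,-0.1,3.16,1]
}}

```text
time: 2.07
position: [625.9, -129.0, 253.1]
orientation: [0.0, 0.996, -0.089, 0.001]
force: [1.3, -0.4, 1.4]
grip_width: 0.998
grip_force: 0.0
```

Run:
```python
from h import *
from cell import env
import json
c=env.get_calibration('wrist');im=env.camera('wrist')[:,:,::-1]
json.dump({k:np.array(v).tolist() for k,v in c.items()},open('w2.json','w'));cv2.imwrite('pics/w2.png',im)
cv2.imwrite('pics/w2b.png',cv2.resize(im[60:320,80:400],(800,650),interpolation=2)[:600])
```

```text
(no output)
```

View pics/w2b.png

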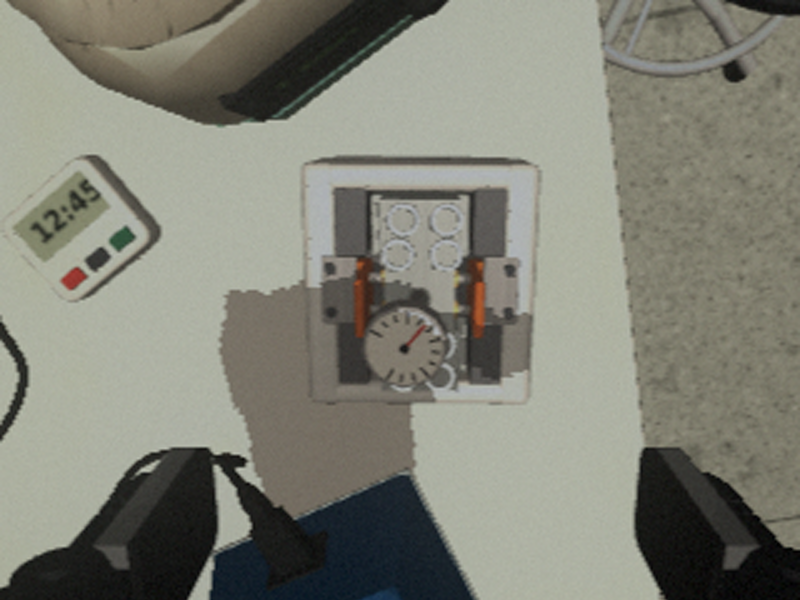

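The dial is centred at crop (404,347), rim corners at (304,165), (539,163), (530,403), (311,401), and the catch tops' outer edges at columns 356 and 486.

Run:
```python
from h import *
from cell import env
import json
c=json.load(open('w2.json'));c1=json.load(open('w1.json'));cs=env.get_calibration('scene');ct=env.get_calibration('top')
s=lambda x,y:(80+(x+.5)/2.5-.5,60+(y+.5)/2.5-.5)
s1=lambda x,y:((x+.5)/1.5-.5,(y+.5)/1.5-.5)
d=s(404,347)
print('dial',tri([(c,d),(c1,s1(369,215))]),tri([(c,d),(c1,s1(369,215)),(cs,(342,220)),(ct,(354,168.2))]),onz(c,d,171))
def pts(x,y,z,yaw):
    return np.array([[x+u*56*np.cos(yaw)-v*52*np.sin(yaw),y+u*56*np.sin(yaw)+v*52*np.cos(yaw),z] for u,v in [(1,1),(1,-1),(-1,-1),(-1,1)]])
q=np.array([s(304,165),s(539,163),s(530,403),s(311,401)])
q1=np.array([s1(322,136),s1(440,146),s1(425,270),s1(316,263)])
r=least_squares(lambda t:np.r_[(proj(c,pts(*t))-q).ravel(),(proj(c1,pts(*t))-q1).ravel()],[625,-125,84,-.1]);print(r.x,r.fun.round(1))
print('catch tops',onz(c,s(356,286),120),onz(c,s(486,286),120))
o=env.get_obs();print('tcp px',proj(c,o['position']),(proj(c,o['position'])-[80,60])*2.5,o['position'])
print(delta(env,[627,-126,144],-.175))
```

```text
dial (array([ 629.36373107, -123.00610835,  173.79641094]), [0.21707903118196212, 0.21707903118194039]) (array([ 627.88752481, -124.65544727,  169.39927294]), [2.2464058200043477, 1.817820681327384, 1.350673562383787, 3.2090873713083816]) [ 628.59388174 -122.55638974  171.        ]
[ 6.26424406e+02 -1.27397763e+02  7.68634883e+01 -1.79068955e-01] [-0.7 -0.4  0.3  0.4 -0.2 -0.1  1.   0.7 -0.2  0.1 -0.1  0.4  0.  -0.
 -0.  -1.3]
catch tops [ 641.65491875 -104.10177678  120.        ] [ 632.45941823 -154.89118924  120.        ]
tcp px [248.68890253 244.83677838] [421.72225631 462.09194596] [ 626.38707139 -128.76475362  253.73049575]
(array([ 0.   , -0.003, -0.004]), array([ -0.2,  -2.9, 109.7]))
```

Converted, 2 mm is 0.08, 109 mm is 4.36.

Request:
{"op": "run_rows", "data": {
  "segments": [0,0,0,0.08,-0.22,1.2,1,0,0,0,0.08,-0.22,2.4,0.7,0,0,0,0.08,-0.22,3.6,0.6,0,0,0,0.08,-0.22,4.36,0.6,0,0,0,0.08,-0.22,4.36,0.6,0,0,0,0.08,-0.22,4.36,0.6],
  "grip_force": 20
}}

```text
time: 2.62
position: [629.3, -123.1, 143.7]
orientation: [0.0, 0.996, -0.089, 0.0]
force: [0.6, 1.0, 1.2]
grip_width: 0.6
grip_force: 0.0
```

Run:
```python
from h import *
from cell import env
cs=env.get_calibration('scene')
im=env.camera('scene')[:,:,::-1];w=env.camera('wrist')[:,:,::-1]
cv2.imwrite('pics/s3.png',np.hstack([cv2.resize(im[170:310,270:410],(400,400),interpolation=2),cv2.resize(w[130:330,150:350],(400,400),interpolation=2)]))
print(env.get_obs()['position'],delta(env,[628.3,-123.5,144],-.175))
```

```text
[ 630.5336246  -123.05290466  145.20040296] (array([-0.   , -0.004, -0.003]), array([-2.1,  0.8,  1.2]))
```

View pics/s3.png

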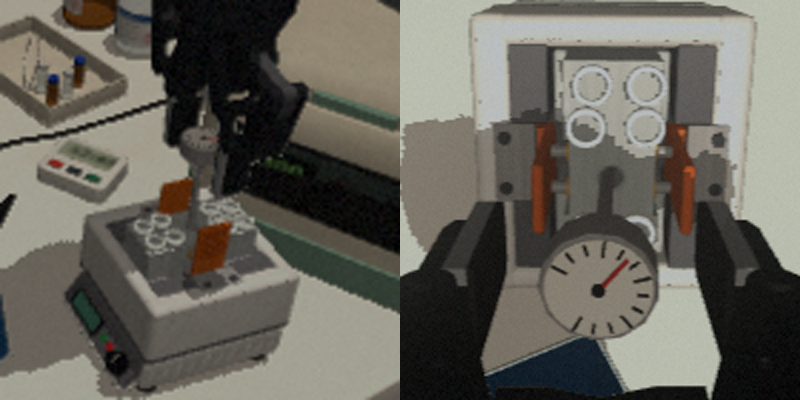

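The dial lies midway between the two fingers (column about 600, fingers at 495 and 708). I close on it.

Request:
{"op": "run_rows", "data": {
  "segments": [0,0,0,-0.04,0,0,0.3,0,0,0,-0.04,0,0,0.2,0,0,0,-0.04,0,0,0.1,0,0,0,-0.04,0,0,0.1,0,0,0,-0.04,0,0,0.1,0,0,0,-0.04,0,0,0.1],
  "grip_force": 30
}}

```text
time: 3.22
position: [629.0, -122.7, 143.8]
orientation: [0.0, 0.996, -0.089, 0.001]
force: [0.0, 0.1, 5.6]
grip_width: 0.32
grip_force: 29.4
```

Request:
{"op": "run_rows", "data": {
  "segments": [0,0,0,0,0,-0.4,0.1,0,0,0,0,0,-1,0.1,0,0,0,0,0,-1.8,0.1,0,0,0,0,0,-3,0.1,0,0,0,0,0,-4.4,0.1,0,0,0,0,0,-5.8,0.1,0,0,0,0,0,-7.2,0.1,0,0,0,0,0,-7.2,0.1,0,0,0,0,0,-7.2,0.1]
}}

```text
time: 3.97
position: [628.9, -122.4, 325.5]
orientation: [0.0, 0.996, -0.088, 0.002]
force: [-0.5, 0.4, -1.2]
grip_width: 0.324
grip_force: 29.6
```

Run:
```python
from h import *
from cell import env
im=env.camera('scene')[:,:,::-1];w=env.camera('wrist')[:,:,::-1]
cv2.imwrite('pics/s4.png',np.hstack([cv2.resize(im[70:270,270:470],(400,400),interpolation=2),cv2.resize(w[130:330,150:350],(400,400),interpolation=2)]))
o=env.get_obs();print(o['position'],rot(o['orientation']).as_matrix().round(3),delta(env,[498,365,324],-.175))
```

```text
[ 627.47146646 -122.39770431  321.82879345] [[ 0.984 -0.176 -0.001]
 [-0.176 -0.984  0.   ]
 [-0.001  0.    -1.   ]] (array([ 0.   ,  0.001, -0.002]), array([-213.3, -457. ,   -2. ]))
```

View pics/s4.png

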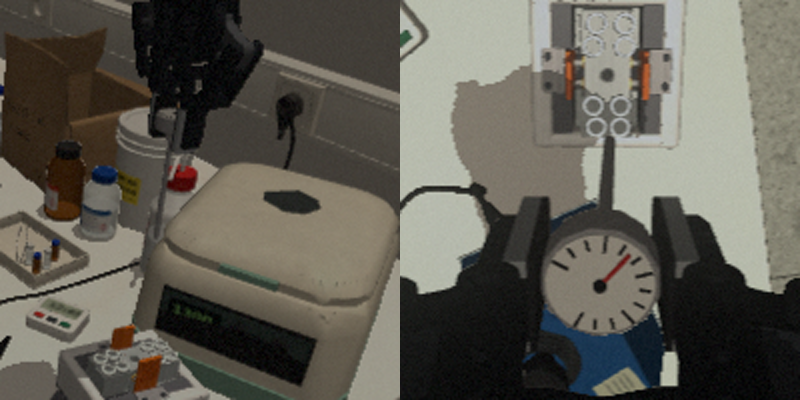

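The thermometer is held and its pose in the hand is unchanged. The wrist crop shows the stem running to the tip near (610,135), and the well is free. I carry it to the beaker while turning the camera side away from the carousel.

Converted, -70 mm is -2.8, -40 mm is -1.6, -1.19 rad is -5.95.

Request:
{"op": "run_rows", "data": {
  "segments": [0,0,-0.55,-0.4,-0.8,-0.08,0.1,0,0,-1.15,-1,-2,-0.08,0.1,0,0,-1.75,-1.6,-3.28,-0.08,0.1,0,0,-2.35,-2.2,-4.6,-0.08,0.1,0,0,-2.95,-2.8,-5.92,-0.08,0.1,0,0,-3.55,-3.44,-7.24,-0.08,0.1,0,0,-4.15,-4.04,-8.56,-0.08,0.1,0,0,-4.75,-4.68,-9.88,-0.08,0.1,0,0,-5.35,-5.28,-11.2,-0.08,0.1,0,0,-5.95,-5.92,-12.52,-0.08,0.1]
}}

```text
time: 4.9
position: [536.2, 212.7, 322.8]
orientation: [-0.0, 0.873, 0.488, -0.001]
force: [1.0, 1.0, -0.8]
grip_width: 0.318
grip_force: 29.6
```

Run:
```python
from h import *
from cell import env
o=env.get_obs();print(delta(env,[498,367,230],1.57),o['joint_positions'].round(2))
```

```text
(array([-0.002,  0.002, -0.551]), array([ 111.5, -113.3,   92.7])) [-0.01  0.33 -0.59  1.55  0.18  1.32 -1.18]
```

Converted, 25 mm is 1, -23 mm is -0.92, -0.551 rad is -2.755.

Request:
{"op": "run_rows", "data": {
  "segments": [0,0,-0.6,0.88,-0.92,0.4,0.1,0,0,-1.2,1.8,-1.8,1,0.1,0,0,-1.8,2.68,-2.72,1.8,0.1,0,0,-2.4,3.6,-3.6,2.6,0.1,0,0,-2.755,4.44,-4.52,3.2,0.1,0,0,-2.755,4.44,-4.52,3.2,0.1,0,0,-2.755,4.44,-4.52,3.2,0.1,0,0,-2.755,4.44,-4.52,3.2,0.1]
}}

```text
time: 5.57
position: [500.2, 364.9, 243.1]
orientation: [-0.0, 0.71, 0.704, -0.001]
force: [0.0, -0.7, 0.1]
grip_width: 0.323
grip_force: 29.7
```

Run:
```python
from h import *
from cell import env
import json
o=env.get_obs();c=env.get_calibration('wrist');w=env.camera('wrist')[:,:,::-1];im=env.camera('scene')[:,:,::-1]
json.dump({k:np.array(v).tolist() for k,v in c.items()},open('w5.json','w'));cv2.imwrite('pics/w5.png',w);cv2.imwrite('pics/s5.png',im)
cv2.imwrite('pics/m5.png',np.hstack([cv2.resize(im[60:210,120:270],(400,400),interpolation=2),cv2.resize(w[100:300,150:350],(400,400),interpolation=2)]))
print(o['position'],rot(o['orientation']).as_matrix().round(3),proj(c,o['position']+[0,0,-90]))
```

```text
[500.24632114 364.88882262 243.0717593 ] [[ 0.008  1.    -0.002]
 [ 1.    -0.008 -0.002]
 [-0.002 -0.002 -1.   ]] [249.05881825 195.21621562]
```

View pics/m5.png

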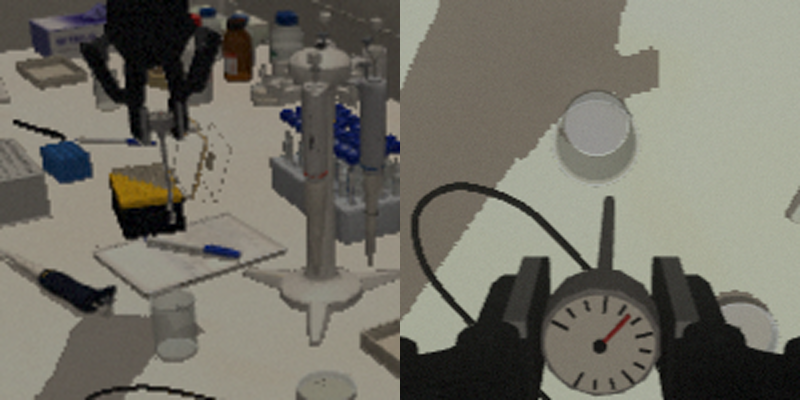

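Wrist crop: stem tip at (609,198), beaker floor disc at (597,124), rim circle at (597,148). Scene crop: tip about (173,222), beaker rim about (175,303), base about (177,348).

Run:
```python
from h import *
from cell import env
import json
c=json.load(open('w5.json'));cs=env.get_calibration('scene');ct=env.get_calibration('top')
w=lambda x,y:(150+(x+.5)/2-.5,100+(y+.5)/2-.5); s=lambda x,y:(120+(x+.5)*.375-.5,60+(y+.5)*.375-.5)
print('tip',tri([(c,w(609,198)),(cs,s(173,222))]),onz(c,w(609,198),153))
print('floor',onz(c,w(597,124),3)); 
for z in (0,30,68):print(z,onz(c,w(597,148),z),'halfwidth',np.linalg.norm(onz(c,w(636.5,148),z)-onz(c,w(557.5,148),z))/2)
print('base scene',onz(cs,s(177,347),0),'rim',onz(cs,s(175,303),68))
print('predict rim/base at est',[((proj(c,[498,368,z])-[149.75,99.75])*2).round(0) for z in (0,68)],[((proj(cs,[498,368,z])-[119.7,59.7])/.375).round(0) for z in (0,68)])
```

```text
tip (array([566.66972062, 383.6019972 , 187.62447487]), [66.95997572997764, 66.95997572997774]) [676.30978851 360.3545991  153.        ]
floor [770.48779916 365.28321664   3.        ]
0 [775.72037512 347.91202251   0.        ] halfwidth 27.370771227252504
30 [754.41952027 354.66367341  30.        ] halfwidth 25.241675781510484
68 [727.43843746 363.21576455  68.        ] halfwidth 22.54482155023735
base scene [501.5133621  376.04392364   0.        ] rim [497.20773188 355.12596497  68.        ]
predict rim/base at est [array([196., 122.]), array([195., 143.])] [array([177., 351.]), array([171., 298.])]
```

Run:
```python
from h import *
from cell import env
import json
c=json.load(open('w5.json'));cs=env.get_calibration('scene')
w=lambda x,y:(150+(x-400+.5)/2-.5,100+(y+.5)/2-.5); s=lambda x,y:(120+(x+.5)*.375-.5,60+(y+.5)*.375-.5)
print('tip',tri([(c,w(609,198)),(cs,s(173,222))]),onz(c,w(609,198),153))
print('floor',onz(c,w(597,124),3)); 
for z in (0,30,68):print(z,onz(c,w(597,148),z),'halfwidth',np.linalg.norm(onz(c,w(636.5,148),z)-onz(c,w(557.5,148),z))/2)
o=env.get_obs();print(o['position'],delta(env,[500.2-6,365+3,101],1.57))
```

```text
tip (array([505.32089366, 362.75488997, 157.1929269 ]), [0.7266292185608199, 0.7266292185608645]) [504.67639092 361.6642799  153.        ]
floor [498.51234327 367.40252484   3.        ]
0 [498.32251078 350.0594097    0.        ] halfwidth 27.41696836432694
30 [498.59965695 356.64402138  30.        ] halfwidth 25.28427937299818
68 [498.95070877 364.9845295   68.        ] halfwidth 22.58287331731505
[501.23135587 364.29484042 244.25233018] (array([ 0.   ,  0.001, -0.009]), array([  3.8,  -7.1, 143.2]))
```

Request:
{"op": "run_rows", "data": {
  "segments": [0,0,0,0.2,-0.48,0.2,0.1,0,0,0,0.2,-0.48,1.4,0.1,0,0,0,0.2,-0.48,2.6,0.1,0,0,0,0.2,-0.48,3.8,0.1,0,0,0,0.2,-0.48,4.6,0.1,0,0,0,0.2,-0.48,5.2,0.1,0,0,0,0.2,-0.48,5.64,0.1,0,0,0,0.2,-0.48,5.64,0.1,0,0,0,0.2,-0.48,5.64,0.1,0,0,0,0.2,-0.48,5.64,0.1]
}}

```text
time: 6.5
position: [488.9, 371.3, 104.6]
orientation: [0.0, 0.71, 0.705, 0.001]
force: [0.6, 0.8, 0.1]
grip_width: 0.322
grip_force: 29.7
```

Run:
```python
from h import *
from cell import env
o=env.get_obs();w=env.camera('wrist')[:,:,::-1];im=env.camera('scene')[:,:,::-1]
cv2.imwrite('pics/m6.png',np.hstack([cv2.resize(im[100:220,120:240],(400,400),interpolation=2),cv2.resize(w[100:300,150:350],(400,400),interpolation=2)]))
print(o['position'],o['force'])
```

```text
[488.88818075 371.25025454 104.56762477] [0.60409928 0.82155498 0.05902056]
```

View pics/m6.png

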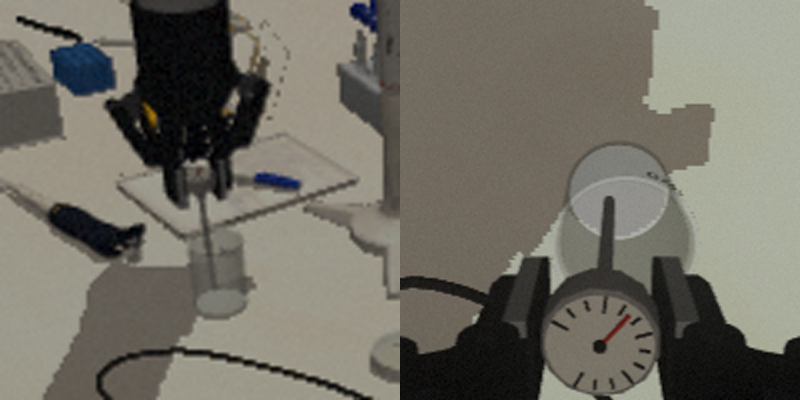

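The tip is inside the beaker at (609,198), against the floor centre at (617,190), with no contact force. I release.

Request:
{"op": "run_rows", "data": {
  "segments": [0,0,0,0,0,0,0.4,0,0,0,0,0,0,0.5,0,0,0,0,0,0,0.7,0,0,0,0,0,0,0.9,0,0,0,0,0,0,1,0,0,0,0,0,0,1]
}}

```text
time: 7.1
position: [488.4, 370.8, 103.3]
orientation: [-0.0, 0.71, 0.705, -0.0]
force: [0.0, -1.3, 0.0]
grip_width: 0.997
grip_force: 0.0
```

Request:
{"op": "run_rows", "data": {
  "segments": [0,0,0,0,0,-0.4,1,0,0,0,0,0,-1,1,0,0,0,0,0,-2,1,0,0,0,0,0,-3.2,1,0,0,0,0,0,-4.6,1,0,0,0,0,0,-6,1,0,0,0,0,0,-7.4,1,0,0,0,0,0,-8.8,1,0,0,0,0,0,-8.8,1]
}}

```text
time: 7.85
position: [489.5, 373.2, 331.8]
orientation: [0.0, 0.709, 0.705, 0.006]
force: [0.0, 1.4, 0.8]
grip_width: 0.998
grip_force: 0.0
```

Run:
```python
from h import *
from cell import env
o=env.get_obs();w=env.camera('wrist')[:,:,::-1];im=env.camera('scene')[:,:,::-1]
cv2.imwrite('pics/m7.png',np.hstack([cv2.resize(im[100:220,120:240],(400,400),interpolation=2),cv2.resize(w[100:300,150:350],(400,400),interpolation=2)]))
print(o['position'],o['force'],delta(env,[626,-127,325],-.177))
```

```text
[489.53740985 373.21425611 331.81495074] [0.04450251 1.41585024 0.83673956] (array([ 0.   , -0.004,  1.741]), array([-497.5,  140.8,    0. ]))
```

View pics/m7.png

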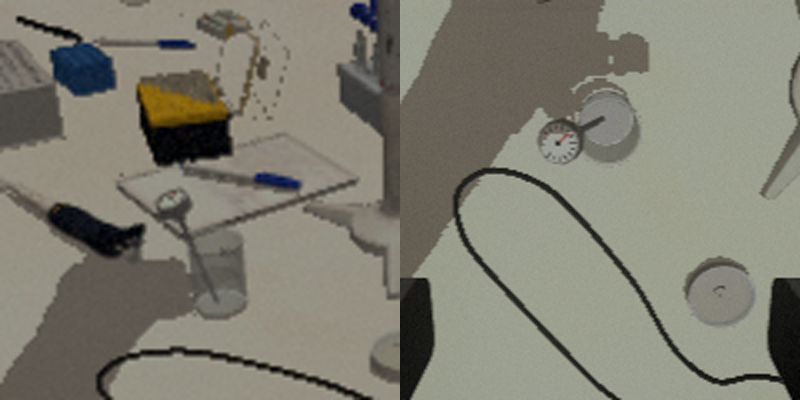

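The thermometer leans in the upright beaker, dial at scene crop (173,203), tip on the floor near (215,298). The dish at (720,292) is undisturbed. Now back to the shaker.

Converted, 75 mm is 3, 25 mm is 1, 1.19 rad is 5.95.

Request:
{"op": "run_rows", "data": {
  "segments": [0,0,0.55,-0.8,0.24,0,1,0,0,1.15,-2.2,0.6,0,1,0,0,1.75,-3.6,1,0,1,0,0,2.35,-5,1.4,0,1,0,0,2.95,-6.4,1.8,0,1,0,0,3.55,-7.8,2.2,0,1,0,0,4.15,-9.2,2.6,0,1,0,0,4.75,-10.6,3,0,1,0,0,5.35,-12,3.4,0,1,0,0,5.95,-13.4,3.8,0,1]
}}

```text
time: 8.78
position: [580.6, 33.1, 322.2]
orientation: [-0.0, 0.983, 0.183, -0.001]
force: [1.7, -0.0, -0.2]
grip_width: 1.001
grip_force: 0.0
```

Run:
```python
from h import *
from cell import env
o=env.get_obs();print(delta(env,[626.4,-127.4,270],-.177))
```

```text
(array([0.   , 0.002, 0.545]), array([-14.9, 166.3,  52.2]))
```

Request:
{"op": "run_rows", "data": {
  "segments": [0,0,0.6,-0.12,1.32,0.2,1,0,0,1.2,-0.24,2.64,0.4,1,0,0,1.8,-0.36,3.96,0.8,1,0,0,2.4,-0.48,5.28,1.4,1,0,0,2.725,-0.6,6.64,2.08,1,0,0,2.725,-0.6,6.64,2.08,1,0,0,2.725,-0.6,6.64,2.08,1,0,0,2.725,-0.6,6.64,2.08,1]
}}

```text
time: 9.45
position: [627.2, -124.2, 270.2]
orientation: [-0.0, 0.996, -0.085, -0.001]
force: [0.3, 1.2, 0.8]
grip_width: 1.001
grip_force: 0.0
```

Run:
```python
from h import *
from cell import env
import json
o=env.get_obs();c=env.get_calibration('wrist');w=env.camera('wrist');cv2.imwrite('pics/w8.png',w[:,:,::-1])
json.dump({k:np.array(v).tolist() for k,v in c.items()},open('w8.json','w'))
h=cv2.cvtColor(w,cv2.COLOR_RGB2HSV)
m=((h[...,0]>5)&(h[...,0]<18)&(h[...,1]>150)&(h[...,2]>90)).astype(np.uint8)
n,l,st,ce=cv2.connectedComponentsWithStats(m)
B=sorted([(st[i].tolist(),ce[i].round(1).tolist()) for i in range(1,n) if st[i,4]>40],key=lambda b:b[1][0])
print(o['position'],rot(o['orientation']).as_matrix().round(3)[:, 0],B)
P=np.array([626.4,-127.4,0]);yaw=-.177;Rz=R.from_euler('z',yaw)
for sgn in (1,-1):
    q=[P+Rz.apply([x,sgn*y,z]) for x in(-12,12) for y in (24,26) for z in (95,120)]
    pr=proj(c,np.array(q));print('pred',sgn,pr.min(0).round(1),pr.max(0).round(1),pr.mean(0).round(1))
g=cv2.GaussianBlur(cv2.cvtColor(w,cv2.COLOR_RGB2GRAY),(3,3),0)
hp=proj(c,[626.4,-127.4,100]);print('well pred',hp)
u,v=hp.round().astype(int);p=g[v-10:v+11,u-10:u+11].astype(float);k=np.percentile(p,12);yy,xx=np.mgrid[-10:11,-10:11]
a=(p<k);print('dark centroid',u+xx[a].mean(),v+yy[a].mean());print(p[::2,::2].astype(int))
```

```text
[ 627.22761373 -124.20291801  270.18559731] [ 0.986 -0.169 -0.002] [([228, 169, 4, 21, 48], [229.5, 177.9]), ([273, 169, 4, 22, 76], [274.5, 178.6])]
pred 1 [228.2 164.9] [231.9 191.3] [230.1 177.7]
pred -1 [273.3 165.2] [277.8 191.6] [275.5 178. ]
well pred [252.73464743 176.35553291]
dark centroid 251.71698113207546 177.77358490566039
[[148 152 148 150 151 154 150 154 154 152 155]
 [151 152 151 149 152 152 150 154 154 156 156]
 [150 150 149 147 146 147 148 153 155 154 156]
 [149 150 148 126  89  91 123 150 154 154 155]
 [128 150 138  87  63  62  82 140 154 154 155]
 [120 143 135  84  65  63  80 137 153 153 155]
 [ 96 115 137 117  84  81 112 148 152 153 156]
 [ 91  90  97 123 124 129 145 151 149 146 155]
 [ 91  89  90  95  94 110 108 105 102 104 132]
 [ 91  90  90  89  91  89  91  90  91  92  93]
 [ 99  97  90  90  91  91  90  89  93  93  93]]
```

Request:
{"op": "run_rows", "data": {
  "segments": [0,0,0.03,0.028,0.1,1.4,1,0,0,0.03,0.028,0.1,2.8,1,0,0,0.03,0.028,0.1,4.2,1,0,0,0.03,0.028,0.1,5.4,1,0,0,0.03,0.028,0.1,6.4,1,0,0,0.03,0.028,0.1,7,1,0,0,0.03,0.028,0.1,7.36,0.9,0,0,0.03,0.028,0.1,7.36,0.8,0,0,0.03,0.028,0.1,7.36,0.8],
  "grip_force": 30
}}

```text
time: 10.25
position: [628.5, -126.5, 88.1]
orientation: [-0.0, 0.996, -0.088, 0.0]
force: [-0.7, -1.0, 0.8]
grip_width: 0.803
grip_force: 0.0
```

Run:
```python
from h import *
from cell import env
w=env.camera('wrist');c=env.get_calibration('wrist');P=[]
for i in range(6):
    o=env.get_obs();P.append(o['position']); env.camera('wrist')
print(np.mean(P,0),np.std(P,0),o['force'])
h=cv2.cvtColor(w,cv2.COLOR_RGB2HSV);cv2.imwrite('pics/w9.png',w[:,:,::-1])
m=((h[...,0]>5)&(h[...,0]<18)&(h[...,1]>150)&(h[...,2]>60)).astype(np.uint8)
n,l,st,ce=cv2.connectedComponentsWithStats(m)
print([(st[i].tolist(),ce[i].round(1).tolist()) for i in range(1,n) if st[i,4]>40])
for sgn in (1,-1):
    q=[np.array([627.5,-126.8,0])+R.from_euler('z',-.177).apply([x,sgn*y,z]) for x in(-12,12) for y in (24,26) for z in (95,120)]
    pr=proj(c,np.array(q));print('pred',sgn,pr.min(0).round(1),pr.max(0).round(1))
```

```text
[ 628.95074074 -127.31797828   88.82392821] [0.18216448 0.24057365 0.22445709] [ 1.18690341 -0.75142369 -0.42120753]
[([192, 215, 22, 86, 702], [199.7, 258.4]), ([286, 216, 24, 86, 1121], [298.3, 259.0])]
pred 1 [189.8 232. ] [205.5 302.4]
pred -1 [293.6 232.1] [308.9 302.5]
```

Code detection puts the catches' midpoint within 1 mm of the finger midpoint. I pinch.

Careful with the scale: shifts go in units of 25 mm and turns go in units of 0.2 rad. That gives: 2 mm is 0.08, 0.6 mm is 0.024.

Request:
{"op": "run_rows", "data": {
  "segments": [0,0,0,0,0.024,0.08,0.7,0,0,0,0,0.024,0.08,0.65,0,0,0,0,0.024,0.08,0.55,0,0,0,0,0.024,0.08,0.4,0,0,0,0,0.024,0.08,0.2,0,0,0,0,0.024,0.08,0.2,0,0,0,0,0.024,0.08,0.2,0,0,0,0,0.024,0.08,0.2],
  "grip_force": 45
}}

```text
time: 11.27
position: [628.6, -126.8, 86.7]
orientation: [-0.001, 0.996, -0.088, 0.001]
force: [-2.5, 2.9, 8.9]
grip_width: 0.4
grip_force: 45.2
```

Run:
```python
from h import *
from cell import env
w=env.camera('wrist');c=env.get_calibration('wrist');o=env.get_obs();print(o['position'],o['force'],o['grip_width'],o['grip_force'])
h=cv2.cvtColor(w,cv2.COLOR_RGB2HSV);cv2.imwrite('pics/w10.png',w[:,:,::-1])
m=((h[...,0]>5)&(h[...,0]<18)&(h[...,1]>150)&(h[...,2]>40)).astype(np.uint8)
n,l,st,ce=cv2.connectedComponentsWithStats(m)
print([(st[i].tolist(),ce[i].round(1).tolist()) for i in range(1,n) if st[i,4]>20])
for r in (230,250,270,290): 
    x=np.where(m[r,150:350])[0]+150; print(r,x)
for s in (26,20,17):
  for sgn in (1,-1):
    q=[np.array([628,-126.8,0])+R.from_euler('z',-.177).apply([x,sgn*s,120]) for x in(-12,12)]
    print(s,sgn,proj(c,np.array(q)).round(1).tolist())
```

```text
[ 628.62876149 -126.83021051   86.69103736] [-2.19015499  3.06183435  9.38873558] 0.3982275369937424 45.23255467414856
[([206, 218, 10, 11, 98], [210.4, 223.3]), ([287, 218, 8, 11, 66], [290.8, 223.5]), ([211, 234, 9, 69, 412], [214.9, 268.1]), ([280, 237, 11, 67, 477], [284.8, 268.9])]
230 []
250 [213 214 215 216 217 218 219 281 282 283 284 285 286 287]
270 [211 212 213 214 215 216 217 218 280 281 282 283 284 285 286 287 288 289]
290 [212 213 214 215 216 283 284 285 286 287 288]
26 1 [[191.6, 303.7], [188.4, 255.9]]
26 -1 [[306.6, 303.9], [309.7, 256.1]]
20 1 [[204.8, 303.7], [202.4, 255.9]]
20 -1 [[293.3, 303.8], [295.7, 256.0]]
17 1 [[211.5, 303.7], [209.4, 256.0]]
17 -1 [[286.7, 303.8], [288.7, 256.0]]
```

Both catches have moved in evenly, with outer edges now at columns 211 and 288. I lift slowly first.

Request:
{"op": "run_rows", "data": {
  "segments": [0,0,0,0,0,-0.08,0.2,0,0,0,0,0,-0.2,0.2,0,0,0,0,0,-0.36,0.2,0,0,0,0,0,-0.52,0.2,0,0,0,0,0,-0.68,0.2,0,0,0,0,0,-0.8,0.2,0,0,0,0,0,-0.8,0.2]
}}

```text
time: 11.9
position: [628.3, -128.1, 106.1]
orientation: [0.0, 0.996, -0.089, 0.0]
force: [0.5, 0.9, -3.5]
grip_width: 0.398
grip_force: 45.2
```

Force is -3.5 N, which is the block's weight alone, so the hooks are free.

Converted, -100 mm is -4, -92 mm is -3.68.

Request:
{"op": "run_rows", "data": {
  "segments": [0,0,0,0,0,-0.32,0.2,0,0,0,0,0,-0.8,0.2,0,0,0,0,0,-1.4,0.2,0,0,0,0,0,-2,0.2,0,0,0,0,0,-2.6,0.2,0,0,0,0,0,-3.2,0.2,0,0,0,0,0,-3.68,0.2,0,0,0,0,0,-4,0.2,0,0,0,0,0,-4,0.2,0,0,0,0,0,-4,0.2]
}}

```text
time: 12.73
position: [628.0, -128.2, 205.6]
orientation: [0.0, 0.996, -0.089, 0.0]
force: [0.5, 1.1, -4.7]
grip_width: 0.397
grip_force: 45.3
```

Request:
{"op": "run_rows", "data": {
  "segments": [0,0,0,0,0,0,0.2,0,0,0,0,0,0,0.2,0,0,0,0,0,0,0.2,0,0,0,0,0,0,0.2,0,0,0,0,0,0,0.2,0,0,0,0,0,0,0.2]
}}

```text
time: 13.23
position: [627.9, -128.0, 205.0]
orientation: [-0.0, 0.996, -0.088, -0.0]
force: [-1.3, -0.2, -3.8]
grip_width: 0.399
grip_force: 45.3
```

Run:
```python
from h import *
from cell import env
w=env.camera('wrist');s=env.camera('scene');a=cv2.cvtColor(cv2.imread('pics/w10.png'),cv2.COLOR_BGR2HSV);cv2.imwrite('pics/s11.png',s[:,:,::-1])
f=lambda h:((h[...,0]>5)&(h[...,0]<18)&(h[...,1]>150)&(h[...,2]>40)).astype(np.uint8)
for h in (a,cv2.cvtColor(w,cv2.COLOR_RGB2HSV)):
    n,l,st,ce=cv2.connectedComponentsWithStats(f(h));print([(st[i].tolist(),ce[i].round(1).tolist()) for i in range(1,n) if st[i,4]>20])
# dial still in beaker: compare scene patch with release picture
m7=cv2.imread('pics/m7.png')[:,:400];n=cv2.resize(s[100:220,120:240,::-1],(400,400),interpolation=2)
d=cv2.absdiff(m7,n)[180:330,130:260];print('beaker patch diff',d.mean())
print(env.get_obs()['position'],env.get_obs()['force'])
```

```text
[([206, 218, 10, 11, 98], [210.4, 223.3]), ([287, 218, 8, 11, 66], [290.8, 223.5]), ([211, 234, 9, 69, 412], [214.9, 268.1]), ([280, 237, 11, 67, 477], [284.8, 268.9])]
[([1, 137, 8, 8, 43], [4.8, 140.6]), ([207, 217, 9, 12, 95], [211.0, 223.1]), ([288, 220, 7, 9, 53], [291.0, 223.6]), ([211, 236, 10, 67, 398], [215.0, 269.3]), ([280, 240, 10, 63, 415], [284.9, 269.8])]
beaker patch diff 20.101418803418802
[ 627.90706644 -128.09560889  205.19217533] [ 0.52945106 -0.01023376 -3.41408977]
```

Run:
```python
import cv2
m=cv2.imread('pics/m7.png')[:,:400];n=cv2.resize(cv2.imread('pics/s11.png')[100:220,120:240],(400,400),interpolation=2)
for nm,(y0,y1,x0,x1) in {'dial':(180,225,148,200),'beaker':(230,325,185,255),'control':(80,170,130,235)}.items():
    r=cv2.matchTemplate(n,m[y0:y1,x0:x1],cv2.TM_CCOEFF_NORMED);_,v,_,p=cv2.minMaxLoc(r);print(nm,round(v,2),(p[0]-x0,p[1]-y0),m[y0:y1,x0:x1].mean(),n[y0:y1,x0:x1].mean())
```

```text
dial 0.97 (0, 0) 115.24188034188035 127.46196581196581
beaker 0.93 (0, 0) 106.73293233082707 118.52736842105263
control 1.0 (0, 0) 67.77477954144621 73.91079365079365
```

Dial and beaker have not moved; only the brightness changed. I hand in.

```bash
python3 -c "
from cell import env
print(env.finish_job())"
```

```text
the job is handed in; nothing more can be done
None
```

I handed the job in after about 13 s of robot time: the thermometer stands free in the upright beaker, and the block hangs by both pinched catches with its underside about 75 mm above the shaker's rim. The interface gave no verdict.

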